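# Switch the dust suction to the square port

## Robot

A 6-joint arm with a two-finger parallel gripper is mounted at the origin on the work surface. World frame = base frame: x ahead of the robot, y to its left, z up, the work surface at z = 0. Lengths are in m, angles in degrees, forces in N, time in s.
With the tool pointing down it reaches from about 0.35 to 0.875 m from the base axis. Payload 4.2 kg.
Tool frame: the origin (TCP) lies on the centre line of the jaws, within the pads' length; the fingertips stand r.tip_extent ahead of it and the grasp point (between the pads) lies 11 mm behind it (r.tip_extent is the distance from the TCP to the fingertips, in m); z points along the fingers, y is the line along which they close (so a half turn about z gives the same grasp; the last joint's range is limited). The gripper opens to 87 mm and grips with 3 to 60 N. Pads are 19 mm wide; open, the fingers measure 117 mm over their backs; the gripper's body (75 mm by 190 mm) begins 51 mm behind the grasp point.
Start: joints at [87.582, 22.042, 0.453, 0, -68.411, -14.817], TCP at [0.185, 0.597, 0.231] pointing down, gripper open.
Joint ranges: [-179.83, 179.83], [-69.29, 118.12], [-61.27, 80.66], [-181.25, 117.63], [-171.15, -9.14], [-177.46, 177.46]. Speed limits (degrees/s): [159.86, 159.86, 180, 180, 180, 180].

## Interface

Orientations are given as a 3x3 rotation matrix whose columns are the frame's x, y, z axes.
In Python, from station import r gives the robot as it stands.
- The arm moves only by the shell command python3 -m jog 'ROWS'. ROWS is text: rows parted by semicolons, each of 5 numbers parted by spaces: the opening, from 0 (shut) to 1 (fully open), then the shift along the world's x, y, z in mm, then the turn about the world's z in degrees. In form: hand dx dy dz roll; .... A call has 1 to 5 rows; each row shifts and turns the commanded pose from where the row before left it; what a row does not reach is not made up. A row lasts 1/8 s, in which the tool goes at most 62.5 mm and 10.7 degrees, less where a joint would pass 70% of its speed; a pose out of reach is approached as far as the arm can. A call is refused whole if a number of a shift passes 62.5 or a number of a turn 10.7, either way. A call with a gripper value outside its range is refused whole. The fingers move at their own pace and stop on an object; the grip force is fixed at half the most. Time passes only in rows, so rows that do not move let the fingers close. It gives the time, the measured TCP pose, the force, the opening and the grip force at its end, in the units of the state.
- r.sense(): the state, without advancing time (a new reading comes with each control period).
- r.capture(name): name is "side" or "top"; returns a dict with "pixels" (384x512x3 uint8, red, green, blue), "fovy" (degrees; the focal length in pixels is half the picture's height over the tangent of half this angle, whatever the lens; pixels are square), "cx", "cy" (the principal point, pixels), "k1" (the pictures are not rectified: a ray, as slopes to the right and down, at radius r is drawn at 1 + k1 r^2 times it, then the intrinsics apply), "origin" and "orientation" of the camera in the world. Camera axes: x right, y down, z forward; pixel columns grow to the right and rows downward; lengths in m; the calibration is good to about 2 mm. A picture is of the moment at which its call begins. There is no depth.
- r.finish_job(): hands the job in; it is judged then, once.
The state is a dict: "time_s": time; "joints": joint angles; "joint_velocities": joint speeds; "effort": joint torques, N m; "tcp_pos": TCP position; "ee_rot": TCP orientation; "wrist_force": force on the tool from outside, world axes, zero at the start; "moment": the same for the moment, N m; "gripper_width": opening from 0.0 (shut) to 1.0 (fully open); "gripper_force": force on a finger pad.
Only numpy, scipy, OpenCV 4.12 (cv2) and the standard library are available. Lean on these libraries where they do the work, as an engineer would, in place of code of your own. Each camera call takes 0.05 s, during which the arm holds its last target. There are 200 camera calls.

## Task

Switch the bench's dust suction over from the round port, which now stands open, to the square one, which is now shut or nearly so: with your fingertips push the square port's slide plate by its tab until that port is fully open, and only then push the round port's slide plate until it is fully shut. Just push, without lifting the plates out of their channels, and leave the bottles, jar and tools around them where they stand.

Things in the scene. Friction and masses are not known exactly. Their poses are not given: they have to be found in the camera images.
- round_inlet: Plywood dust inlet box fixed on the bench, 120 (x) x 220 (y) x 70 mm high, round port 62 mm across in its top. Origin: centre of its underside, z up. A steel slide plate (86 x 90 mm, its top at 76 mm) runs along y on the box between two dark wooden rails (82 mm high). A grey pipe leaves the +x side, to 168 mm out, under 72 mm high. Left or right of the other box.
- square_inlet: Plywood dust inlet box fixed on the bench, 120 (x) x 220 (y) x 70 mm high, square port 58 mm wide in its top. Origin: centre of its underside, z up. A steel slide plate (86 x 90 mm, its top at 76 mm) runs along y on the box between two dark wooden rails (82 mm high). A grey pipe leaves the +x side, to 168 mm out, under 72 mm high. Left or right of the other box.
- round_inlet_slide (a joint): slide plate of the round port, m: 0 = fully shut (end stop, plate covers port), 0.085 = fully open (end stop). Grows as the plate moves to the box's +y. Stays where left; friction about 2.5 N. Only its weight (0.4 kg) keeps it in its channel; it could be lifted 30 mm.
- square_inlet_slide (a joint): slide plate of the square port, m: 0 = fully shut (end stop, plate covers port), 0.085 = fully open (end stop). Grows as the plate moves to the box's +y. Stays where left; friction about 2.5 N. Only its weight (0.4 kg) keeps it in its channel; it could be lifted 30 mm.
- round_inlet_tab (a point): top edge's centre of the flat steel tab standing up at the +y edge of the round port's slide plate, at x = 0, y = -10 mm + joint value, z = 116 mm of the box. The tab goes 40 mm down to the plate, is 60 mm wide along the box's x, 6 mm thick along y. Pushed towards the box's +y it opens the port, towards -y it shuts it.
- square_inlet_tab (a point): top edge's centre of the flat steel tab standing up at the +y edge of the square port's slide plate, at x = 0, y = -10 mm + joint value, z = 116 mm of the box. The tab goes 40 mm down to the plate, is 60 mm wide along the box's x, 6 mm thick along y. Pushed towards the box's +y it opens the port, towards -y it shuts it.
- round_inlet_port (a point): centre of the round port in the box's top, at x = 0, y = -50 mm, z = 70 mm of the box.
- square_inlet_port (a point): centre of the square port in the box's top, at x = 0, y = -50 mm, z = 70 mm of the box.
- brown_bottle: small brown bottle with black cap standing on the robot's side of the round-port box, 44 mm diameter, 100 mm high; a bystander, loose. Origin: on its underside, at the centre.
- white_bottle: small white bottle standing on the robot's side of the square-port box, 42 mm diameter, 85 mm high; a bystander, loose. Origin: on its underside, at the centre.
- screw_jar: glass jar with steel lid standing between the two boxes, 48 mm diameter, 70 mm high; a bystander, loose. Origin: on its underside, at the centre.
- sanding_block: wooden sanding block with cork sole, 65 x 100 x 38 mm, lying on the robot's side, between the boxes; a bystander, loose. Origin: on its underside, at the centre.
- screwdriver: screwdriver lying on the bench to the right; a bystander, loose. Origin: on its underside.
- hammer: hammer lying on the bench to the left; a bystander, loose. Origin: on its underside.
- offcut: dark wood offcut 50 x 120 x 25 mm lying beyond the boxes; a bystander, loose. Origin: on its underside, at the centre.

How it is judged (in metres and radians):
On the way, in this order (a step that is already met when the one before it is completed fails the run):
1. the square port is fully open while the round port is still open (value of joint square_inlet_slide above 0.079 m and value of joint round_inlet_slide above 0.04 m), for 0.2 s.
2. the round port is fully shut, the square port still fully open (value of joint square_inlet_slide above 0.079 m and value of joint round_inlet_slide below 0.006 m), for 0.2 s.
At the end, for the whole second after the job is handed in: The square port's plate is within 6 mm of its fully open stop, the round port's plate within 6 mm of its fully shut stop, both at rest and lying down in their channels (all of step 2 and velocity of joint square_inlet_slide between -0.01 and 0.01 m/s and velocity of joint round_inlet_slide between -0.01 and 0.01 m/s and height (world z) of each of round_inlet_tab, square_inlet_tab below 0.12 m); the robot touches nothing.
It fails at once if a slide plate is lifted more than 12 mm out of its channel (height (world z) of any of round_inlet_tab, square_inlet_tab above 0.128 m).
It fails at once if a bystander (bottle, jar, sanding block, screwdriver, hammer, offcut) is moved more than 30 mm (or lifted that far) (distance of any of brown_bottle, white_bottle, screw_jar, sanding_block, screwdriver, hammer, offcut from where it was at the start of the episode above 0.03 m).
It fails at once if a bottle or the jar is tipped over (angle between any of brown_bottle, white_bottle, screw_jar's own z axis and vertical above 0.5 rad).
It fails at once if the round port is shut while the square port is not yet open (value of joint round_inlet_slide below 0.02 m and value of joint square_inlet_slide below 0.065 m).
It also fails if it takes over 45 s, if anything falls off the work surface, if the arm or the gripper's body presses on something with over 40 N, if the wrist force passes 120 N, or if a joint passes its speed limit or range.

## Working session

There is one attempt and no reset: what is moved stays moved. The work goes in short steps, Python scripts to look and compute and a shell command to move; the robot and the scene stay as the last step left them, time stands still between calls to the robot, and variables do not carry over. Pictures are saved under pics/ and viewed, at most 10 in all, crops included, and the job is handed in when it is done.

```bash
mkdir -p pics
cat > h.py <<'E'
import numpy as np, cv2
from station import r
def ray(c,u,v):
    f=c["pixels"].shape[0]/2/np.tan(np.radians(c["fovy"])/2)
    K=np.array([[f,0,c["cx"]],[0,f,c["cy"]],[0,0,1.]])
    p=cv2.undistortPoints(np.array([[[u,v]]],float),K,np.array([c["k1"],0,0,0,0.]))[0,0]
    d=np.array(c["orientation"])@np.array([p[0],p[1],1.]); return np.array(c["origin"]),d
def onz(c,u,v,z):
    o,d=ray(c,u,v); return o+d*(z-o[2])/d[2]
def proj(c,P):
    f=c["pixels"].shape[0]/2/np.tan(np.radians(c["fovy"])/2)
    q=np.array(c["orientation"]).T@(np.array(P)-c["origin"]); s=q[:2]/q[2]
    s=s*(1+c["k1"]*(s@s)); return s*f+[c["cx"],c["cy"]]
def snap(n,f):
    c=r.capture(n); cv2.imwrite(f,cv2.cvtColor(c["pixels"],cv2.COLOR_RGB2BGR)); return c
E
python3 - <<'E'
from h import *
for n in("top","side"):
    c=snap(n,f"pics/{n}0.png"); print(n,c["origin"],np.round(c["orientation"],2).tolist(),c["fovy"],c["k1"])
    im=cv2.imread(f"pics/{n}0.png"); cv2.imwrite(f"pics/{n}0b.png",cv2.resize(im,(800,600)))
print(r.tip_extent,r.sense()["ee_rot"])
E
```

```text
top [0.4736087  0.00809882 1.5086755 ] [[0.0, -1.0, 0.08], [-1.0, -0.0, -0.0], [0.0, -0.08, -1.0]] 43.930482866178096 -0.16776915013878807
side [ 0.45157522 -0.69363346  0.84073099] [[0.98, -0.12, 0.12], [-0.17, -0.7, 0.7], [0.0, -0.71, -0.71]] 55.569883312023585 0.014316441007016583
0.008 [[ 9.55045421e-01 -2.96459170e-01 -4.52322250e-04]
 [-2.96459484e-01 -9.55043510e-01 -1.91537237e-03]
 [ 1.35842273e-04  1.96336283e-03 -9.99998063e-01]]
```

View pics/top0b.png

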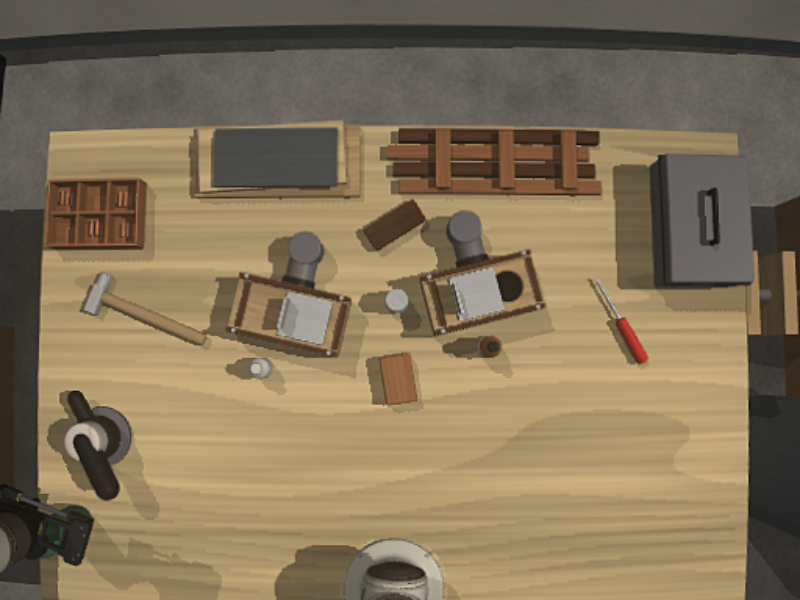

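View pics/side0b.png

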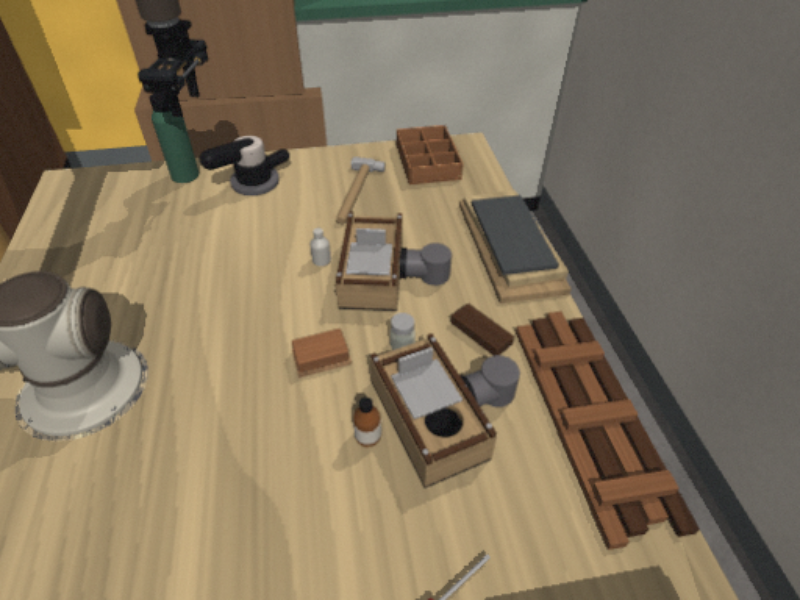

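Top view (800x600): the square-port box is on the left, about (290,315), with its plate shut. The round-port box is on the right, about (483,290), with its port open. Both boxes have +y towards image left, and the bottles stand on the near side. Next I'll enlarge both boxes for exact pixels.

Run:
```python
import cv2,numpy as np
im=cv2.imread("pics/top0.png")
a=im[165:235,138:233]; b=im[150:220,262:357]
o=np.vstack([cv2.resize(x,None,fx=4.2,fy=4.2,interpolation=cv2.INTER_CUBIC) for x in(a,b)])
print(o.shape); cv2.imwrite("pics/crop.png",o)
s=cv2.imread("pics/side0.png")
a=s[130:205,205:295]; b=s[210:315,225:325]
f=5.5
o=np.hstack([cv2.resize(a,(396,330),interpolation=cv2.INTER_CUBIC),cv2.resize(b,(400,420),interpolation=cv2.INTER_CUBIC)[:330]]) if 0 else None
```

```text
(588, 399, 3)
```

View pics/crop.png

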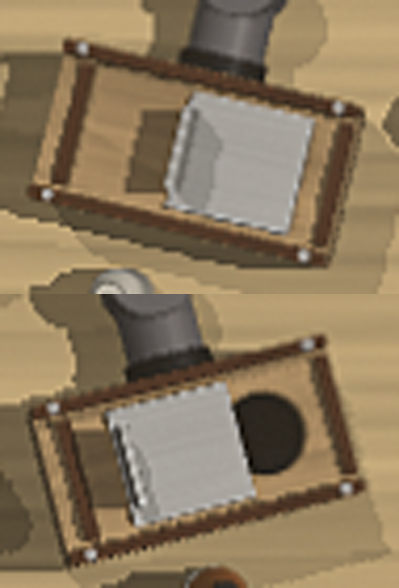

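The enlarged crop shows four bright screws on the rail ends of each box. On the square box they are at crop (83,48), (338,107), (304,257), (47,194), and on the round box at (53,408), (307,344), (346,489), (91,553). I'll cast these onto z=0.083.

```bash
cat > m.py <<'E'
from h import *
S=[(83,48),(338,107),(304,257),(47,194)]; R=[(53,408),(307,344),(346,489),(91,553)]
if __name__=="__main__":
  c=r.capture("top"); s=r.capture("side")
  for n,L,ox,oy,lim in(("sq",S,138,165,0),("rd",R,262,150,294)):
    P=np.array([onz(c,(u+.5)/4.2-.5+ox,(v-lim+.5)/4.2-.5+oy,.083) for u,v in L])
    ey=P[0]+P[3]-P[1]-P[2]; ey/=np.linalg.norm(ey); ex=np.array([ey[1],-ey[0],0])
    ctr=P.mean(0); ctr[2]=0
    print(n,ctr.round(4),"ey",ey.round(3),"deg",np.degrees(np.arctan2(-ey[0],ey[1])).round(2),
     "loc",[( round((p-ctr)@ex*1000),round((p-ctr)@ey*1000)) for p in P])
    # plate quad -> joint
    im=c["pixels"]; hsv=cv2.cvtColor(im,cv2.COLOR_RGB2HSV)
    m=((hsv[...,1]<25)&(hsv[...,2]>120)).astype(np.uint8)
    w=np.zeros_like(m); q=np.array([proj(c,p) for p in P]).astype(np.int32); cv2.fillConvexPoly(w,q,1)
    k=cv2.findContours(m*w,cv2.RETR_EXTERNAL,cv2.CHAIN_APPROX_NONE)[0]; k=max(k,key=cv2.contourArea)
    Q=np.array([onz(c,*p[0],.076) for p in k]); y=(Q-ctr)@ey; x=(Q-ctr)@ex
    print(" plate y range",y.min().round(4),y.max().round(4),"x",x.min().round(4),x.max().round(4))
    for j in(0,.085):
      for z in (.116,): t=ctr+ey*(-.010+j)+[0,0,z]; print("  tab j",j,t.round(4),"side px",proj(s,t).round(1)*800/512)
  for n,u,v,z in(("white",260,368,.085),("brown",489,346,.1),("jar",397,300,.07),("block",398,378,.038)):
    print(n,onz(c,u*.64,v*.64,z).round(3))
E
python3 m.py
```

```text
sq [0.5518 0.2064 0.    ] ey [0.228 0.974 0.   ] deg -13.17 loc [(54, 95), (55, -94), (-55, -96), (-54, 95)]
 plate y range -0.0787 0.0146 x -0.0418 0.0429
  tab j 0 [0.5496 0.1966 0.116 ] side px [369.53125 233.125  ]
  tab j 0.085 [0.5689 0.2794 0.116 ] side px [373.28125 207.65625]
rd [ 0.5955 -0.1725  0.    ] ey [-0.244  0.97   0.   ] deg 14.13 loc [(54, 95), (54, -95), (-54, -95), (-54, 95)]
 plate y range -0.0311 0.0583 x -0.0419 0.0428
  tab j 0 [ 0.5979 -0.1822  0.116 ] side px [433.75   381.5625]
  tab j 0.085 [ 0.5772 -0.0997  0.116 ] side px [410.78125 343.125  ]
white [0.447 0.256 0.085]
brown [ 0.49  -0.181  0.1  ]
jar [ 0.579 -0.006  0.07 ]
block [ 0.427 -0.009  0.038]
```

```bash
python3 -m jog '0 20 -55 0 0.8; 0 20 -55 0 0.8; 0 20 -55 0 0.8; 0 20 -55 0 0.8; 0 20 -55 0 0.8'; python3 -m jog '0 50 -28 0 0; 0 50 -30 0 0; 0 50 -30 -10 0; 0 50 -30 -10 0; 0 58 -32 -10 0'; python3 -c "
from h import *
s=r.sense();print(s['tcp_pos'],s['ee_rot'],s['wrist_force'],s['gripper_width'])"
```

```text
time_s: 0.82
tcp_pos: [0.2854, 0.32, 0.2306]
ee_rot: [[0.974, -0.228, 0.0], [-0.228, -0.974, 0.0], [0.0, -0.0, -1.0]]
wrist_force: [1.0, 0.1, -0.3]
gripper_width: 0.516
gripper_force: 0.0
time_s: 1.45
tcp_pos: [0.5407, 0.1729, 0.2009]
ee_rot: [[0.973, -0.229, 0.0], [-0.229, -0.973, 0.0], [0.0, -0.0, -1.0]]
wrist_force: [0.2, 1.1, -0.1]
gripper_width: 0.015
gripper_force: 0.0
[0.54070171 0.17285515 0.20093516] [[ 9.73484017e-01 -2.28755000e-01  1.36438350e-04]
 [-2.28755026e-01 -9.73483994e-01  2.25538562e-04]
 [ 8.12274764e-05 -2.50769143e-04 -9.99999965e-01]] [ 0.1513943   1.12652809 -0.08719416] 0.01497067835537466
```

```bash
python3 -m jog '0 2 -1 -45 0; 0 0 0 -35 0; 0 0 0 -15 0; 0 0 0 -9 0; 0 0 0 0 0'
python3 - <<'E'
from h import *
c=snap("side","pics/s1.png"); im=cv2.imread("pics/s1.png")[110:230,190:350]
cv2.imwrite("pics/s1c.png",cv2.resize(im,None,fx=4.5,fy=4.5,interpolation=cv2.INTER_CUBIC))
E
```

```text
time_s: 2.08
tcp_pos: [0.5415, 0.1735, 0.0977]
ee_rot: [[0.974, -0.228, 0.001], [-0.228, -0.974, 0.0], [0.001, -0.0, -1.0]]
wrist_force: [0.4, 0.7, 1.1]
gripper_width: 0.007
gripper_force: 0.0
```

View pics/s1c.png

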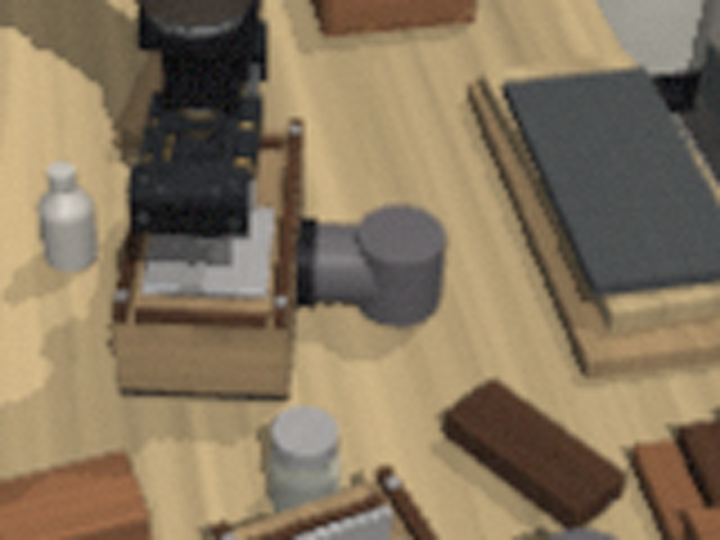

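The fingers are in the square box's channel over the plate, behind the tab, with the bottles and jar clear. Starting the push.

```bash
python3 -m jog '0 3 11 0 0; 0 3.4 14.6 0 0; 0 3.4 14.6 0 0; 0 3.4 14.6 0 0; 0 3.4 14.6 0 0'; python3 -m jog '0 1.4 5.8 0 0; 0 0.9 3.9 0 0; 0 0 0 0 0'
```

```text
time_s: 2.75
tcp_pos: [0.5582, 0.2435, 0.0975]
ee_rot: [[0.974, -0.229, 0.0], [-0.229, -0.974, -0.0], [0.0, 0.0, -1.0]]
wrist_force: [0.8, -3.4, 3.0]
gripper_width: 0.002
gripper_force: 1.8
time_s: 3.12
tcp_pos: [0.56, 0.2526, 0.0967]
ee_rot: [[0.973, -0.229, -0.0], [-0.229, -0.973, 0.001], [-0.0, -0.001, -1.0]]
wrist_force: [-0.2, -0.3, -0.2]
gripper_width: 0.009
gripper_force: 0.0
```

```bash
python3 -m jog '0 0.9 3.9 0 0; 0 0.7 2.9 0 0'; python3 -m jog '0 0.5 2 0 0; 0 0 0 0 0'; python3 -m jog '0 0.5 2 0 0; 0 0 0 0 0'
```

```text
time_s: 3.38
tcp_pos: [0.5613, 0.2585, 0.0968]
ee_rot: [[0.973, -0.229, -0.001], [-0.229, -0.973, -0.001], [-0.001, 0.001, -1.0]]
wrist_force: [0.1, -2.7, 0.6]
gripper_width: 0.005
gripper_force: 1.3
time_s: 3.62
tcp_pos: [0.5619, 0.261, 0.0968]
ee_rot: [[0.973, -0.229, -0.001], [-0.229, -0.973, -0.0], [-0.001, 0.0, -1.0]]
wrist_force: [-0.8, -2.2, -1.8]
gripper_width: 0.005
gripper_force: 0.8
time_s: 3.88
tcp_pos: [0.5625, 0.263, 0.0969]
ee_rot: [[0.973, -0.229, -0.001], [-0.229, -0.973, -0.0], [-0.001, 0.0, -1.0]]
wrist_force: [-0.4, -1.3, -1.1]
gripper_width: 0.001
gripper_force: 1.0
```

```bash
python3 -m jog '0 0.5 2 0 0; 0 0 0 0 0'; python3 -m jog '0 0.5 2 0 0; 0 0 0 0 0'; python3 -m jog '0 0.3 1.5 0 0; 0 0 0 0 0'
```

```text
time_s: 4.12
tcp_pos: [0.5631, 0.2651, 0.0972]
ee_rot: [[0.973, -0.229, -0.0], [-0.229, -0.973, 0.0], [-0.0, -0.0, -1.0]]
wrist_force: [-1.3, -2.2, -1.5]
gripper_width: 0.005
gripper_force: 1.0
time_s: 4.38
tcp_pos: [0.5632, 0.2658, 0.0971]
ee_rot: [[0.973, -0.229, -0.002], [-0.229, -0.973, -0.002], [-0.001, 0.003, -1.0]]
wrist_force: [-1.3, -5.1, 1.2]
gripper_width: 0.006
gripper_force: 2.7
time_s: 4.62
tcp_pos: [0.5632, 0.2659, 0.0971]
ee_rot: [[0.973, -0.23, -0.003], [-0.23, -0.973, -0.005], [-0.002, 0.005, -1.0]]
wrist_force: [-2.1, -8.0, 1.7]
gripper_width: 0.01
gripper_force: 4.4
```

The position stalled and the force rose, so the square plate is at its stop. I'll back off, lift, check, then move to the round box.

```bash
python3 -m jog '0 -1.5 -6 0 0; 0 -3 -13 0 0; 0 0 0 35 0; 0 0 0 50 0; 0 0 -20 15 0'; python3 -m jog '0 2 -55 0 5.5; 0 2 -55 0 5.5; 0 2 -55 0 5.5; 0 2 -55 0 5.5; 0 2 -55 0 5.3'
python3 - <<'E'
from h import *
c=snap("top","pics/t2.png");s=snap("side","pics/s2.png")
a=cv2.imread("pics/t2.png")[150:240,135:365]; b=cv2.imread("pics/s2.png")[120:320,190:350]
cv2.imwrite("pics/c2.png",np.hstack([cv2.resize(a,(460,180*1)),]) if 0 else np.hstack([cv2.resize(b,(400,500)),cv2.resize(np.vstack([a[:,:115],a[:,115:]]),(320,500))]))
print(r.sense()["tcp_pos"])
E
```

```text
time_s: 5.25
tcp_pos: [0.5616, 0.231, 0.2016]
ee_rot: [[0.974, -0.227, 0.008], [-0.227, -0.974, 0.005], [0.007, -0.007, -1.0]]
wrist_force: [0.5, -0.2, 0.2]
gripper_width: 0.007
gripper_force: 0.0
time_s: 5.88
tcp_pos: [0.569, -0.0477, 0.1971]
ee_rot: [[0.969, 0.246, 0.001], [0.246, -0.969, 0.001], [0.001, -0.0, -1.0]]
wrist_force: [1.1, 0.8, -0.3]
gripper_width: 0.007
gripper_force: 0.0
[ 0.56862223 -0.05027181  0.19682623]
```

View pics/c2.png

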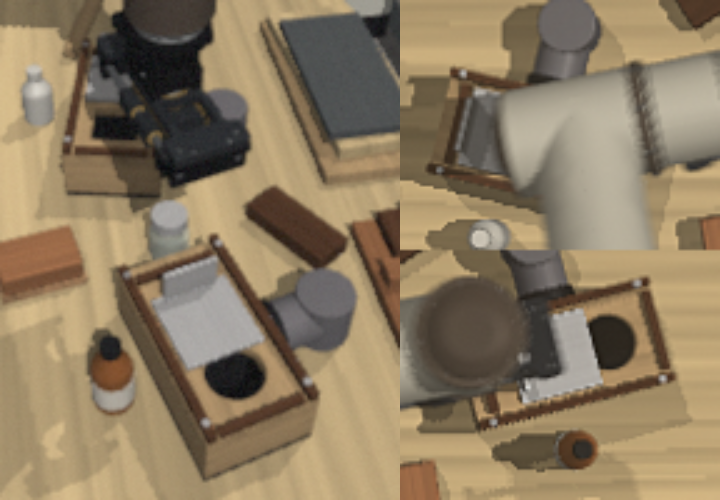

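The square port's opening is now clear of its plate, with the tab at the +y end. The round port is still open and its tab is at the end near the jar. The bystanders are unmoved. Now descending beyond the round tab.

```bash
python3 -m jog '0 4 -30 0 0; 0 0 0 -40 0; 0 0 0 -30 0; 0 0 0 -20 0; 0 0 0 -9 0'; python3 -m jog '0 0 0 0 0'
```

```text
time_s: 6.6
tcp_pos: [0.5726, -0.0755, 0.0968]
ee_rot: [[0.97, 0.243, -0.002], [0.243, -0.97, 0.0], [-0.002, -0.001, -1.0]]
wrist_force: [-0.5, 0.2, -0.2]
gripper_width: 0.007
gripper_force: 0.0
time_s: 6.72
tcp_pos: [0.5733, -0.0755, 0.0979]
ee_rot: [[0.97, 0.243, -0.001], [0.243, -0.97, -0.0], [-0.001, -0.0, -1.0]]
wrist_force: [0.3, 0.0, 0.3]
gripper_width: 0.004
gripper_force: 0.0
```

```bash
python3 -m jog '0 3 -12 0 0; 0 3.7 -14.6 0 0; 0 3.7 -14.6 0 0; 0 3.7 -14.6 0 0; 0 3.7 -14.6 0 0'; python3 -m jog '0 1.8 -7.3 0 0; 0 0.7 -2.9 0 0; 0 0 0 0 0'; python3 -m jog '0 0.7 -2.9 0 0; 0 0.7 -2.9 0 0; 0 0 0 0 0';  python3 -m jog '0 0.5 -2 0 0; 0 0 0 0 0'
```

```text
time_s: 7.35
tcp_pos: [0.5921, -0.147, 0.0989]
ee_rot: [[0.97, 0.243, 0.001], [0.243, -0.97, -0.0], [0.001, 0.0, -1.0]]
wrist_force: [-0.1, 3.0, 2.9]
gripper_width: 0.004
gripper_force: 1.8
time_s: 7.72
tcp_pos: [0.5933, -0.1564, 0.0976]
ee_rot: [[0.97, 0.243, -0.002], [0.243, -0.97, -0.0], [-0.002, -0.0, -1.0]]
wrist_force: [0.5, 0.4, -0.3]
gripper_width: 0.001
gripper_force: 0.0
time_s: 8.1
tcp_pos: [0.5946, -0.1619, 0.0977]
ee_rot: [[0.97, 0.243, -0.002], [0.243, -0.97, 0.0], [-0.002, -0.001, -1.0]]
wrist_force: [-0.4, 1.6, -1.9]
gripper_width: 0.005
gripper_force: 0.7
time_s: 8.35
tcp_pos: [0.5954, -0.164, 0.0979]
ee_rot: [[0.97, 0.243, -0.001], [0.243, -0.97, 0.0], [-0.001, -0.0, -1.0]]
wrist_force: [-1.7, 2.3, -0.7]
gripper_width: 0.006
gripper_force: 1.0
```

```bash
python3 -m jog '0 0.5 -2 0 0; 0 0 0 0 0'; python3 -m jog '0 0.5 -2 0 0; 0 0 0 0 0';  python3 -m jog '0 0.5 -2 0 0; 0 0 0 0 0'
```

```text
time_s: 8.6
tcp_pos: [0.5962, -0.1661, 0.0983]
ee_rot: [[0.97, 0.243, -0.0], [0.243, -0.97, -0.0], [-0.0, 0.0, -1.0]]
wrist_force: [-1.9, 1.5, -0.8]
gripper_width: 0.002
gripper_force: 0.9
time_s: 8.85
tcp_pos: [0.5968, -0.1682, 0.0983]
ee_rot: [[0.97, 0.243, 0.0], [0.243, -0.97, -0.0], [0.0, 0.0, -1.0]]
wrist_force: [-1.5, 1.7, -1.4]
gripper_width: 0.003
gripper_force: 0.9
time_s: 9.1
tcp_pos: [0.597, -0.1689, 0.0983]
ee_rot: [[0.97, 0.243, -0.001], [0.243, -0.97, 0.002], [-0.0, -0.002, -1.0]]
wrist_force: [-3.3, 6.5, 1.4]
gripper_width: 0.001
gripper_force: 3.4
```

The round plate is also at its stop. Retreating clear to check.

```bash
python3 -m jog '0 0.2 -1 0 0; 0 0 0 0 0; 0 -1.5 6 0 0; 0 -3 13 0 0; 0 0 0 40 0'; python3 -m jog '0 0 0 60 0; 0 -50 30 10 0; 0 -50 30 0 0; 0 -50 20 0 0; 0 0 0 0 0'
python3 - <<'E'
from h import *
c=snap("top","pics/t3.png");s=snap("side","pics/s3.png")
a=cv2.imread("pics/t3.png")[150:240,135:365]; b=cv2.imread("pics/s3.png")[120:320,190:350]
cv2.imwrite("pics/c3.png",np.hstack([cv2.resize(b,(400,500)),cv2.resize(np.vstack([a[:,:115],a[:,115:]]),(320,500))]))
print(r.sense()["tcp_pos"])
E
python3 m.py | grep plate
```

```text
time_s: 9.72
tcp_pos: [0.5908, -0.151, 0.1356]
ee_rot: [[0.97, 0.243, -0.007], [0.243, -0.97, 0.0], [-0.007, -0.002, -1.0]]
wrist_force: [0.2, -0.4, 1.0]
gripper_width: 0.006
gripper_force: 0.0
time_s: 10.35
tcp_pos: [0.4397, -0.0712, 0.2088]
ee_rot: [[0.969, 0.245, 0.001], [0.245, -0.969, 0.0], [0.001, -0.0, -1.0]]
wrist_force: [1.5, 0.3, 0.4]
gripper_width: 0.001
gripper_force: 0.0
[ 0.44340847 -0.07164749  0.20922289]
 plate y range -0.0092 0.0852 x -0.0423 0.0424
 plate y range -0.0952 -0.0053 x -0.0419 0.0428
```

View pics/c3.png

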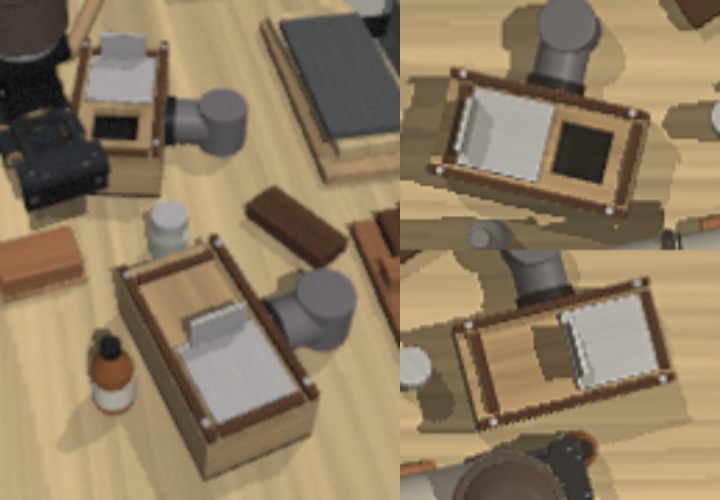

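The square port is fully clear and the round plate covers its port. The measured plate edges match both end stops, and the bystanders are in place.

```bash
python3 -c "
from station import r
print(r.finish_job())"
```

```text
the job is handed in; nothing more can be done
None
```

I opened the square port fully, then shut the round port fully, and handed the job in at about 10 s; the last pictures show both plates at their stops, lying flat, with the bottles and jar in place, but no verdict came back.

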